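# Weld-nut tongs: off the peg and squeezed to the gap mark

### The job

Grip the sprung tongs by their blue pads, lift them up and off the peg of the stand and carry them, tips down, over the square weld nut in its nest. Squeeze them until the black pointer stands on the green band of the gauge strip (tips 20 mm apart) and finish holding them so, still and in mid-air, with the tips about 30 mm above the nut. Do not let go at the end, and leave the nut and the other things on the bench where they lie.

Things in the scene. Friction and masses are not known exactly. Their poses are not given: they have to be found in the camera images.
- tongs_grip (a point): Sprung steel tongs (big tweezers, 0.1 kg), hanging tips down by the bow. Point midway between the two blue grip pads (each 18 mm wide in x, z +-16 mm). z: up to the bow, y: closing line (left arm +y), x: flat side. Over the pads 52 mm relaxed, 42 at the mark, 36 shut. Bow underside 40 mm above this point, bow 3 mm thick, 30 mm wide (y). Tips 80 mm below.
- tongs_tips (a point): Middle between the two tips, 80 mm below tongs_grip along the tongs' own z; same axes. Both arms always move equally. The spring pushes out at the pads with about 3 N relaxed, 6 N at the mark, 8 N shut, so a gripper shut on them closes the tongs past the mark.
- tip_l (a point): Inner face of the tip of the left (+y) arm, which carries a white gauge strip (54 x 10 mm, on both flat sides, 28 mm above the tip) with a green band 5.6 mm wide. The distance tip_l to tip_r is the tip gap: 50 mm relaxed, 20 mm at the mark, about 2 mm shut. Closing the pads by 1 mm (both together) closes the gap by 3 mm.
- tip_r (a point): Inner face of the tip of the right (-y) arm; the arm carries the black pointer, 2 mm wide, that stands over the middle of the green band when the tip gap is 20 mm.
- peg (a point): Top of the steel peg where the bow rests, 203 mm above the bench. The peg, 7 mm thick, runs level along x through the bow, between the arms: from a post 65 mm away at +x (as high as the peg, foot 90 mm across) to its free end 25 mm away at -x, where a lip turns up 7 mm above its top. The tongs (x along the peg, within 10 mm of this point) come off up over the lip, then away along -x.
- stand: The fixed stand with the peg. Origin on the bench straight below point peg, same axes (x towards the post).
- nut_top (a point): Centre of the top face of a loose square weld nut, 14 x 14 x 6.5 mm, bare steel with a dark hole, resting in the nest; its top lies 36.5 mm above the bench.
- nest: Fixed orange block, 70 x 70 mm, with a copper pad whose top, 30 mm above the bench, carries the nut between two small stops 4 mm high. Origin at the centre of its underside.
- bracket: Bystander: loose steel angle bracket, 60 x 45 mm, 40 mm tall. Origin at its underside.
- spanner: Bystander: loose steel spanner, 150 mm long, lying flat.
- spray_can: Bystander: loose blue can, 56 mm across, 110 mm tall. Origin at the centre of its underside.
Not all that is in view belongs to the job. There is more than one size of the stand; the job needs the smaller.

How it is judged:
On the way:
1. the tongs are gripped and lifted over the lip and off the end of the peg ((x of tongs_grip in the frame of peg below -0.038 m or z of tongs_grip in the frame of peg above 0.085 m) and z of tongs_grip in the frame of peg above -0.05 m and contact force between tongs and stand below 0.02 N and contact force between tongs and the fingers above 0.5 N), for 0.1 s.
At the end, for the whole second after the job is handed in: Held by the gripper in mid-air, touching nothing else, still and within 17 degrees of upright, tips within 20 mm sideways of the nut centre and 12 to 55 mm above its top, tip gap 20 mm within 3.5 mm, all through the last second; the nut within 6 mm of its place (distance between tip_l and tip_r between 0.0165 and 0.0235 m and horizontal distance between tongs_tips and nut_top below 0.02 m and z of tongs_tips in the frame of nut_top between 0.012 and 0.055 m and angle between tongs_grip's own z axis and vertical below 0.3 rad and linear speed of tongs below 0.02 m/s and contact force between tongs and the fingers above 1 N and contact force between tongs and stand below 0.02 N and contact force between tongs and nest below 0.02 N and contact force between tongs and nut below 0.02 N and distance of nut_top from where it was at the start of the episode below 0.006 m); the arm keeps its last pose, push and grip.
It fails at once if the nut is knocked from its place (distance of nut_top from where it was at the start of the episode above 0.006 m).
It fails at once if a bystander is disturbed (distance of any of bracket, spanner, spray_can from where it was at the start of the episode above 0.015 m).
It also fails if it takes over 54 s, if anything falls off the work surface, if the arm or the gripper's body presses on something with over 40 N, if the wrist force passes 120 N, or if a joint passes its speed limit or range.

### The arm

A 7-joint arm with a two-finger parallel gripper is mounted at the origin on the work surface. World frame = base frame: x ahead of the robot, y to its left, z up, the work surface at z = 0. Lengths are in m, angles in rad, forces in N, time in s.
With the tool pointing down it reaches from about 0.425 to 0.925 m from the base axis. Payload 6.8 kg.
Tool frame: the origin (TCP) lies midway between the tips of the shut fingers; the grasp point (between the pads) lies r.grip_point_offset behind it (r.grip_point_offset is the distance from the TCP to the grasp point, in m); z points along the fingers, y is the direction in which the jaws open and shut (so a half turn about z gives the same grasp; the last joint's range is limited). The gripper opens to 85 mm and grips with 20 to 120 N. Pads are 22 mm wide; open, the fingers measure 114 mm over their backs; the gripper's body (76 mm by 85 mm) begins 54 mm behind the grasp point. The pads swing forward as they close: fully open they stand 13 mm farther back than shut.
Start: joints at [1.141, 0.477, 0.022, 1.555, -0.011, 1.109, -0.083], TCP at [0.213, -0.64, 0.231] pointing down, gripper open.
Joint ranges: [-2.96, 2.96], [-0.34, 2.1], [-1.41, 1.46], [0.24, 2.44], [-1.37, 4.51], [0.17, 1.92], [-2.96, 2.96]. Speed limits (rad/s): [2.39, 2.39, 3.14, 3.14, 3.14, 3.14, 3.14].

### API

Orientations are given as a rotation vector (axis times angle).
In Python, from bench import r gives the robot as it stands. The module is installed in compiled form; this text tells all that it offers.
- The arm moves only by the tool play_rows, never from a script. Its argument "deltas" is a list of rows, each a list of 3 entries, a list of its own where there are three numbers: the finger opening in mm, from 0 to 85.4, then the shift along the tool's x, y, z in mm, then the turn, a rotation vector about the tool's x, y, z in rad. A call has 1 to 8 rows; each row is the pose to reach, as a shift and turn from the pose measured when the call began, along the tool's axes at that moment; what a row does not reach only later rows make up. A row lasts 1/8 s, in which the tool goes at most 62.5 mm and 10.7 degrees, less where a joint would pass 70% of its speed; a pose out of reach is approached as far as the arm can. A call with a gripper value outside its range is refused whole. The fingers move at their own pace and stop on an object; "squeeze" is the grip in N (left out, the last holds). Time passes only in rows, so rows that repeat a pose let the fingers close. It gives the time, the measured TCP pose, the force and the opening at its end, in the units of the state.
- r.get_obs(): the state, without advancing time (a new reading comes with each control period).
- r.grab_frame(name): name is "scene" or "side" or "wrist"; returns (picture, depth): 480x640x3 uint8, red, green, blue; 480x640 float32, m along the optical axis (not along the pixel's ray), 0 where there is no reading.
- r.camera_model(name): a dict with "mtx" (3x3 intrinsics, pixels), "rvec" (rotation vector, rad) and "tvec" (3), from world to camera coordinates, as OpenCV has them; the wrist camera has in their place "T_tool_cam" (4x4, takes a point from camera to tool coordinates, whose origin is the TCP and whose axes are the flange's). Camera axes: x right, y down, z forward; pixel columns grow to the right and rows downward; lengths in m; the calibration is good to about 2 mm. A picture is of the moment at which its call begins: read the wrist's pose just before it. camera_model takes no time and is no camera call.
- r.hand_in(): hands the job in, once; it reports no verdict.
The state is a dict: "clock": time; "joints": joint angles; "qvel": joint speeds; "tau": joint torques, N m; "tcp_pos": TCP position; "orientation": TCP orientation; "contact_force": force on the tool from outside, world axes, zero at the start; "moment": the same for the moment, N m; "grip_width": finger opening in m.
Only numpy, scipy, OpenCV 4.12 (cv2) and the standard library are available. Lean on these libraries where they do the work, as an engineer would, in place of code of your own. Each camera call takes 0.05 s, during which the arm holds its last target. There are 200 camera calls.

## Working session

There is one attempt and no reset: what is moved stays moved. The work goes in short steps, Python scripts to look and compute and a tool call to move; the robot and the scene stay as the last step left them, time stands still between calls to the robot, and variables do not carry over. Pictures are saved under pics/ and viewed, about 8 in all and at most 12, crops included, and the job is handed in when it is done.

Besides the shell and the picture viewer there is one more tool, called as name(argument=value, ...) on one line, values as JSON. play_rows: Moves the arm, as the interface text tells. Its arguments: {"type":"object","properties":{"deltas":{"type":"array"},"squeeze":{"type":"number"}},"required":["deltas"]}

```bash
mkdir -p pics; cat > h.py <<'E'
import numpy as np, cv2
from bench import r
R=lambda v: cv2.Rodrigues(np.array(v,float))[0]
def cam(n,obs=None):
    m=r.camera_model(n);K=np.array(m["mtx"])
    if n=="wrist":
        o=obs; T=np.eye(4);T[:3,:3]=R(o["orientation"]);T[:3,3]=o["tcp_pos"]
        return K,T@np.array(m["T_tool_cam"])
    W=np.eye(4);W[:3,:3]=R(m["rvec"]);W[:3,3]=np.ravel(m["tvec"])
    return K,np.linalg.inv(W)
def grab(n,save=None):
    o=r.get_obs();p,d=r.grab_frame(n);K,T=cam(n,o)
    np.savez(f"{n}.npz",p=p,d=d,K=K,T=T)
    if save: cv2.imwrite(f"pics/{save}.png",p[:,:,::-1])
    return p,d,K,T
def load(n):
    z=np.load(f"{n}.npz");return z["p"],z["d"],z["K"],z["T"]
def ray(K,T,u,v):
    return T[:3,3],T[:3,:3]@np.linalg.inv(K)@np.array([u,v,1.])
def onplane(K,T,u,v,z):
    c,d=ray(K,T,u,v);return c+d*(z-c[2])/d[2]
def pts(d,K,T):
    v,u=np.mgrid[:d.shape[0],:d.shape[1]]
    q=np.stack([(u-K[0,2])/K[0,0]*d,(v-K[1,2])/K[1,1]*d,d],-1)
    return q@T[:3,:3].T+T[:3,3]
def proj(K,T,P):
    q=(np.array(P)-T[:3,3])@T[:3,:3];q=K@q;return q[:2]/q[2]
E
python3 - <<'E'
from h import *
o=r.get_obs();print(o,r.grip_point_offset)
for n in("scene","side","wrist"):
    p,d,K,T=grab(n,n+"0");print(n,T[:3].round(3).tolist(),K[0,0])
a=[cv2.imread(f"pics/{n}0.png") for n in("scene","side")]
E
```

```text
{'clock': 0.0, 'joints': array([ 1.14088832,  0.47778273,  0.02234017,  1.55642987, -0.01148593,
        1.10929302, -0.08305947]), 'qvel': array([ 0.00079254, -0.00028122, -0.0005794 ,  0.00039392, -0.00171431,
        0.00076428,  0.00178058]), 'tau': array([ 7.39846146e-04, -5.96453047e+01,  1.60787232e+00, -2.81203526e+01,
        1.23834264e-02,  9.31803079e-03,  4.00216948e-06]), 'tcp_pos': array([ 0.21329074, -0.63980653,  0.23034648]), 'orientation': array([-3.09928468e+00, -5.03144585e-01,  6.71497156e-04]), 'contact_force': array([-0.37362385, -1.07286173,  0.17787126]), 'moment': array([-0.00419347,  0.01170485,  0.03208071]), 'grip_width': 0.08550362863151044} 0.0187
scene [[0.331, 0.614, -0.717, 1.13], [0.944, -0.215, 0.251, -0.23], [0.0, -0.759, -0.651, 0.735]] 524.5872881049091
side [[-0.963, -0.177, 0.201, 0.3], [-0.268, 0.69, -0.673, 0.613], [-0.02, -0.702, -0.712, 0.825]] 443.15920456386016
wrist [[0.317, -0.913, -0.255, 0.278], [-0.948, -0.305, -0.084, -0.618], [-0.001, 0.269, -0.963, 0.373]] 383.97466431960277
```

View pics/scene0.png

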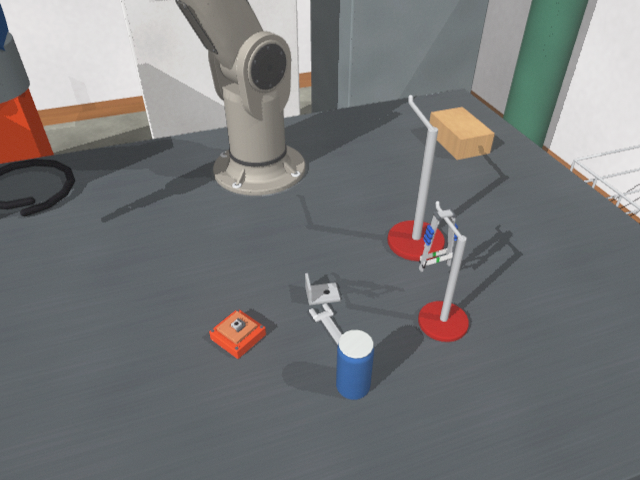

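View pics/side0.png

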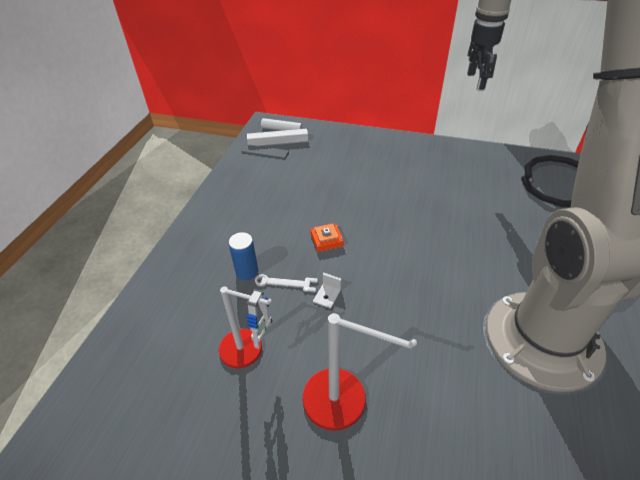

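```bash
python3 - <<'E'
from h import *
for n in("scene","side"):
    p,d,K,T=load(n);P=pts(d,K,T);hsv=cv2.cvtColor(p,cv2.COLOR_RGB2HSV)
    H,S,V=[hsv[...,i].astype(int) for i in range(3)]
    reg=(d>0)&(P[...,2]>-.01)&(P[...,2]<.5)&(abs(P[...,0])<1.2)&(P[...,1]<.6)&(P[...,1]>-.9)
    for name,m in dict(red=((H<4)|(H>175))&(S>180),orange=(H>=4)&(H<14)&(S>150),blue=(H>105)&(H<125)&(S>150),green=(H>45)&(H<80)&(S>120)).items():
        m=(m&reg).astype(np.uint8)
        k,l,st,c=cv2.connectedComponentsWithStats(m)
        for i in range(1,k):
            if st[i,4]>8:
                q=P[l==i];print(n,name,st[i].tolist(),c[i].round(1),np.median(q,0).round(3),q.min(0).round(3),q.max(0).round(3))
p=load("scene")[0];q=load("side")[0]
a=cv2.resize(p[195:345,380:500],None,fx=3.3,fy=3.3,interpolation=cv2.INTER_CUBIC)
b=cv2.resize(q[275:375,210:290],None,fx=4.95,fy=4.95,interpolation=cv2.INTER_CUBIC)
cv2.imwrite("pics/crop.png",np.hstack([a,b])[:,:,::-1])
E
```

```text
scene red [392, 222, 18, 11, 64] [399.7 227.7] [0.354 0.224 0.015] [0.336 0.205 0.012] [0.372 0.241 0.017]
scene red [389, 236, 34, 23, 304] [404.2 247.1] [0.415 0.204 0.014] [0.371 0.184 0.006] [0.45  0.235 0.018]
scene red [420, 302, 23, 13, 173] [432.3 308.8] [0.584 0.18  0.011] [0.57  0.152 0.008] [0.599 0.205 0.015]
scene red [419, 309, 49, 32, 895] [445.8 326.6] [0.629 0.179 0.011] [0.595 0.142 0.002] [0.657 0.23  0.014]
scene orange [209, 310, 57, 49, 873] [237.6 337.9] [ 0.541 -0.176  0.02 ] [ 0.458 -0.219 -0.003] [ 0.569 -0.125  0.032]
scene blue [0, 20, 7, 11, 30] [ 2.6 24.9] [-0.895 -0.632  0.154] [-0.933 -0.634  0.128] [-0.83  -0.631  0.168]
scene blue [0, 29, 6, 6, 9] [ 3.  31.1] [-0.864 -0.632  0.139] [-0.88  -0.634  0.126] [-0.825 -0.631  0.153]
scene blue [0, 32, 3, 10, 17] [ 0.5 35.7] [-0.805 -0.632  0.142] [-0.83  -0.635  0.136] [-0.768 -0.629  0.151]
scene blue [0, 39, 5, 7, 12] [ 2.  42.1] [-0.791 -0.632  0.128] [-0.823 -0.633  0.121] [-0.749 -0.631  0.133]
scene blue [425, 225, 9, 20, 92] [428.6 234.3] [0.553 0.165 0.169] [0.541 0.162 0.151] [0.56  0.171 0.181]
scene blue [338, 350, 30, 49, 650] [349.3 375.8] [ 0.702 -0.034  0.06 ] [ 0.679 -0.045  0.006] [ 0.71  -0.008  0.105]
side red [219, 329, 42, 39, 1000] [238.5 350.3] [0.609 0.201 0.014] [0.567 0.145 0.003] [0.654 0.234 0.018]
side red [303, 369, 62, 61, 2621] [333.6 400.9] [0.388 0.257 0.018] [0.336 0.189 0.007] [0.453 0.305 0.022]
side orange [310, 224, 33, 28, 398] [326.6 240.4] [ 0.511 -0.147  0.022] [ 0.475 -0.211  0.   ] [ 0.568 -0.12   0.035]
side blue [230, 243, 27, 36, 637] [244.3 262.3] [0.668 0.008 0.06 ] [ 0.653 -0.019  0.006] [0.7   0.015 0.105]
side blue [247, 314, 11, 15, 115] [251.6 320.8] [0.551 0.218 0.17 ] [0.543 0.214 0.151] [0.562 0.222 0.183]
```

View pics/crop.png

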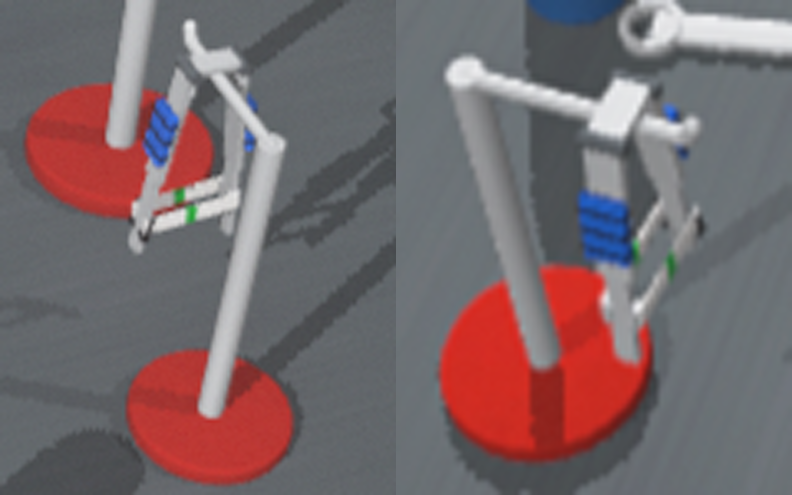

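```bash
cat >> h.py <<'E'
def go(pos,yaw=None,tilt=True):
    """shift mm and turn rad in tool axes to reach TCP pos, pointing down, tool x at yaw"""
    o=r.get_obs();A=R(o["orientation"]);s=A.T@(np.array(pos)-o["tcp_pos"])*1000
    c,n=np.cos(yaw),np.sin(yaw);B=np.array([[c,n,0],[n,-c,0],[0,0,-1.]])
    w=cv2.Rodrigues(A.T@B)[0].ravel();print("t",o["clock"],"shift",s.round(1).tolist(),"rot",w.round(3).tolist(),"f",o["contact_force"].round(2),"w",round(o["grip_width"]*1000,2),"tcp",o["tcp_pos"].round(4))
E
python3 - <<'E'
from h import *
o=r.get_obs();print("R",R(o["orientation"]).round(3).tolist())
for n in("scene","side"):
    p,d,K,T=load(n);P=pts(d,K,T);X,Y,Z=P[...,0],P[...,1],P[...,2]
    near=(d>0)&(X>.5)&(X<.68)&(Y>.1)&(Y<.27)
    m=near&(Z>.196)&(Z<.214)
    q=P[m];print(n,"peg+bow",len(q),q.min(0).round(3),q.max(0).round(3))
    for a in np.arange(.51,.64,.01):
        s=q[abs(q[:,0]-a)<.005]
        if len(s): print(a.round(2),len(s),s.mean(0).round(3),s[:,1].min().round(3),s[:,1].max().round(3),end=" | ")
    t=P[(d>0)&(X>.2)&(X<.46)&(Y>.17)&(Y<.34)&(Z>.05)&(Z<.45)]
    print("\ntall",t.min(0).round(3),t.max(0).round(3))
    hsv=cv2.cvtColor(p,cv2.COLOR_RGB2HSV).astype(int)
    m=(d>0)&(abs(X-.52)<.025)&(abs(Y+.17)<.03)&(hsv[...,1]<70)&(Z>.025)
    k,l,st,c=cv2.connectedComponentsWithStats(cv2.morphologyEx(m.astype(np.uint8),cv2.MORPH_CLOSE,np.ones((3,3))))
    for i in range(1,k):
        if st[i,4]>5: print("nut",st[i],c[i].round(1),onplane(K,T,*c[i],.035).round(4),np.median(P[l==i],0).round(4))
    m=(d>0)&(abs(X-.52)<.06)&(abs(Y+.17)<.06)&(hsv[...,1]>120)&(Z>.02)
    u=np.argwhere(m)[:,::-1].astype(np.float32);rc=cv2.minAreaRect(np.array([onplane(K,T,*x,.03)[:2] for x in u],np.float32));print("nest",rc)
a=[cv2.resize(load(n)[0][v-35:v+35,c-35:c+35],(400,400),interpolation=cv2.INTER_CUBIC) for n,c,v in(("scene",238,330),("side",326,236))]
cv2.imwrite("pics/nut.png",np.hstack(a)[:,:,::-1])
E
```

```text
R [[0.949, 0.316, -0.001], [0.316, -0.949, 0.001], [-0.0, -0.001, -1.0]]
scene peg+bow 390 [0.519 0.171 0.196] [0.619 0.206 0.211]
0.52 17 [0.523 0.19  0.205] 0.186 0.195 | 0.53 24 [0.528 0.19  0.203] 0.186 0.194 | 0.54 30 [0.542 0.186 0.204] 0.172 0.205 | 0.55 85 [0.55  0.186 0.204] 0.172 0.204 | 0.56 86 [0.558 0.189 0.203] 0.171 0.206 | 0.57 20 [0.57  0.187 0.201] 0.185 0.191 | 0.58 21 [0.58  0.187 0.201] 0.184 0.19 | 0.59 22 [0.59  0.186 0.201] 0.183 0.19 | 0.6 20 [0.6   0.186 0.201] 0.182 0.19 | 0.61 42 [0.611 0.184 0.201] 0.178 0.193 | 0.62 23 [0.617 0.185 0.2  ] 0.18 0.191 | 
tall [0.275 0.23  0.05 ] [0.407 0.259 0.282]
nut [231 318  14  14 123] [237.8 324.5] [ 0.5233 -0.1688  0.035 ] [ 0.5223 -0.169   0.034 ]
nest ((0.5299255847930908, -0.17245841026306152), (0.06999094784259796, 0.0684514120221138), 31.953901290893555)
side peg+bow 393 [0.519 0.176 0.196] [0.618 0.21  0.214]
0.52 19 [0.522 0.196 0.209] 0.191 0.198 | 0.53 19 [0.53  0.195 0.204] 0.193 0.198 | 0.54 57 [0.542 0.193 0.205] 0.176 0.209 | 0.55 112 [0.55  0.197 0.207] 0.177 0.21 | 0.56 49 [0.559 0.196 0.206] 0.177 0.21 | 0.57 20 [0.569 0.193 0.204] 0.189 0.196 | 0.58 22 [0.58  0.192 0.204] 0.188 0.195 | 0.59 22 [0.59  0.192 0.204] 0.187 0.194 | 0.6 20 [0.601 0.191 0.204] 0.187 0.194 | 0.61 44 [0.61  0.191 0.203] 0.182 0.196 | 0.62 9 [0.616 0.191 0.203] 0.184 0.195 | 
tall [0.272 0.236 0.05 ] [0.404 0.265 0.285]
nut [322 228   9   7  47] [325.9 231.4] [ 0.5208 -0.1655  0.035 ] [ 0.5204 -0.1626  0.0372]
nest ((0.51856929063797, -0.15977582335472107), (0.07003259658813477, 0.07207223027944565), 31.65496253967285)
```

View pics/nut.png

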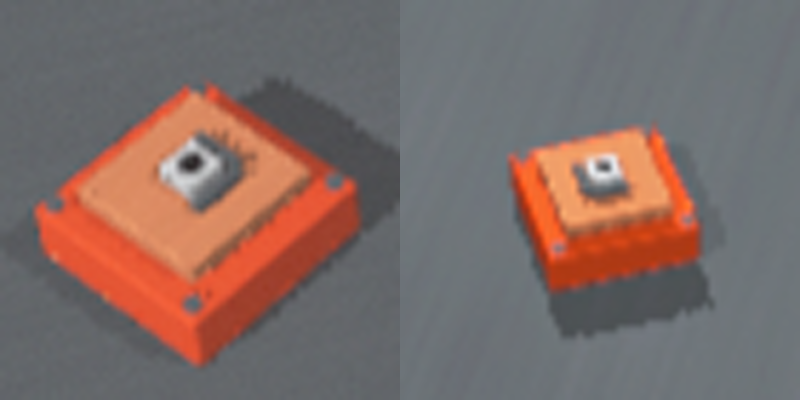

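```bash
python3 - <<'E'
from h import *
go([.5,-.2,.36],.15);go([.552,.1915,.36],-.05)
E
```

```text
t 0.15 shift [411.1, -326.8, -129.0] rot [-0.001, 0.0, 0.172] f [ 0.34 -0.72 -0.22] w 85.03 tcp [ 0.2133 -0.6399  0.2305]
t 0.15 shift [584.2, -681.8, -128.6] rot [-0.001, 0.0, 0.372] f [ 0.34 -0.72 -0.22] w 85.03 tcp [ 0.2133 -0.6399  0.2305]
```

play_rows(deltas=[[85,[40,-30,-30],[0,0,0.02]],[85,[80,-65,-60],[0,0,0.04]],[85,[125,-100,-80],[0,0,0.06]],[85,[170,-135,-100],[0,0,0.08]],[85,[215,-170,-110],[0,0,0.1]],[85,[260,-205,-120],[0,0,0.12]],[85,[305,-240,-128],[0,0,0.14]],[85,[350,-280,-128],[0,0,0.16]]], squeeze=20)

```text
clock: 1.15
tcp_pos: [0.4578, -0.2624, 0.3595]
orientation: [-3.131, -0.252, -0.001]
contact_force: [1.2, -0.2, 0.4]
grip_width: 0.0852
```

```bash
python3 - <<'E'
from h import *
go([.552,.1915,.33],-.05)
E
```

```text
t 1.15 shift [165.5, -433.0, 29.8] rot [-0.001, -0.001, 0.211] f [ 1.24 -0.16  0.38] w 85.16 tcp [ 0.4578 -0.2624  0.3595]
```

play_rows(deltas=[[85,[20,-55,0],[0,0,0.02]],[85,[40,-110,0],[0,0,0.05]],[85,[62,-165,0],[0,0,0.08]],[85,[84,-220,0],[0,0,0.11]],[85,[105,-275,0],[0,0,0.14]],[85,[126,-330,0],[0,0,0.17]],[85,[147,-385,10],[0,0,0.2]],[85,[165.5,-433,30],[0,0,0.211]]])

```text
clock: 2.15
tcp_pos: [0.5524, 0.1938, 0.3301]
orientation: [-3.139, 0.079, -0.004]
contact_force: [0.3, -1.0, 0.6]
grip_width: 0.085
```

```bash
python3 - <<'E'
from h import *
p,d,K,T=grab("wrist","w1")
go([.552,.1915,.33],-.05);go([.552,.1915,.146],-.05)
print(proj(K,T,[.552,.1915,.206]),proj(K,T,[.552,.1915,.163]))
P=pts(d,K,T);X,Y,Z=P[...,0],P[...,1],P[...,2]
n=(d>0)&(abs(X-.55)<.1)&(abs(Y-.19)<.06)
for lo,hi in((.196,.215),(.147,.185)):
    q=P[n&(Z>lo)&(Z<hi)]
    for a in np.arange(.52,.63,.01):
        s=q[abs(q[:,0]-a)<.005]
        if len(s)>3: print(lo,a.round(2),len(s),s[:,1].min().round(4),s[:,1].max().round(4),np.median(s[:,2]).round(3))
E
```

```text
t 2.2 shift [2.1, 9.6, -3.5] rot [-0.005, 0.003, 0.007] f [-0.53  4.66 -0.72] w 85.19 tcp [0.5503 0.2012 0.3265]
t 2.2 shift [2.6, 10.5, 180.5] rot [-0.005, 0.003, 0.007] f [-0.53  4.66 -0.72] w 85.19 tcp [0.5503 0.2012 0.3265]
[319.86166731 228.24390327] [319.36677465 215.24828066]
0.196 0.52 94 0.1896 0.1966 0.208
0.196 0.53 137 0.1892 0.1964 0.203
0.196 0.54 263 0.175 0.2087 0.206
0.196 0.55 632 0.1748 0.2084 0.206
0.196 0.56 340 0.1745 0.2077 0.205
0.196 0.57 127 0.1874 0.1936 0.203
0.196 0.58 136 0.1863 0.1931 0.203
0.196 0.59 143 0.1859 0.1926 0.202
0.196 0.6 145 0.1854 0.1921 0.203
0.196 0.61 262 0.1817 0.1948 0.203
0.196 0.62 55 0.1836 0.1932 0.202
0.147 0.54 71 0.165 0.2197 0.179
0.147 0.55 207 0.1654 0.2195 0.18
0.147 0.56 253 0.1646 0.2186 0.172
0.147 0.62 6 0.1878 0.1934 0.17
```

View pics/w1.png

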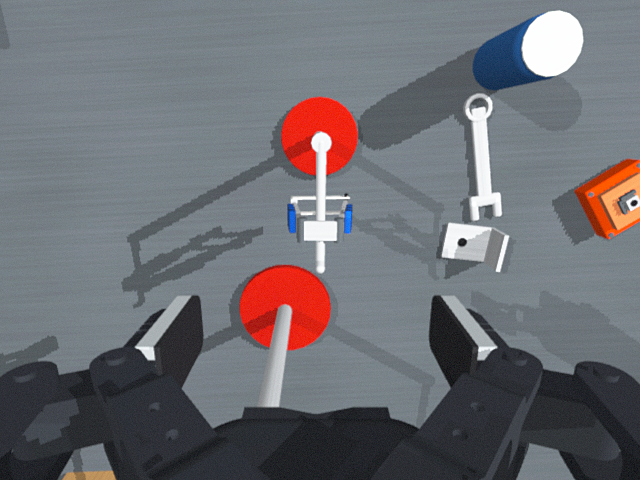

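play_rows(deltas=[[85,[2,10,20],[-0.005,0.003,0.007]],[85,[2,10,45],[-0.005,0.003,0.007]],[85,[2.2,10,70],[-0.005,0.003,0.007]],[85,[2.4,10,90],[-0.005,0.003,0.007]],[85,[2.4,10,90],[-0.005,0.003,0.007]],[85,[2.4,10,90],[-0.005,0.003,0.007]]])

```text
clock: 2.95
tcp_pos: [0.5524, 0.1917, 0.2372]
orientation: [-3.14, 0.078, -0.001]
contact_force: [0.3, -0.2, -0.1]
grip_width: 0.0848
```

```bash
python3 - <<'E'
from h import *
go([.552,.1918,.146],-.05)
E
```

```text
t 2.95 shift [-0.5, -0.0, 91.2] rot [-0.0, -0.001, 0.0] f [ 0.33 -0.16 -0.08] w 84.78 tcp [0.5524 0.1917 0.2372]
```

play_rows(deltas=[[85,[-0.5,0,18],[0,0,0]],[85,[-0.5,0,38],[0,0,0]],[85,[-0.5,0,56],[0,0,0]],[85,[-0.5,0,70],[0,0,0]],[85,[-0.5,0,80],[0,0,0]],[85,[-0.5,0,86],[0,0,0]],[85,[-0.5,0,90],[0,0,0]],[85,[-0.5,0,91],[0,0,0]]])

```text
clock: 3.95
tcp_pos: [0.5521, 0.1918, 0.1463]
orientation: [-3.14, 0.078, -0.002]
contact_force: [0.6, -0.4, -0.4]
grip_width: 0.0847
```

```bash
python3 - <<'E'
from h import *
go([.552,.1918,.146],-.05)
p,d,K,T=grab("scene");q=grab("side")[0]
a=cv2.resize(p[110:290,350:510],None,fx=2.75,fy=2.75,interpolation=cv2.INTER_CUBIC)
b=cv2.resize(q[220:340,200:300],None,fx=3.3,fy=4.125,interpolation=cv2.INTER_CUBIC)
cv2.imwrite("pics/g.png",np.hstack([a,b])[:,:,::-1])
E
```

```text
t 3.95 shift [-0.1, 0.0, 0.3] rot [-0.0, -0.001, 0.0] f [ 0.62 -0.39 -0.41] w 84.74 tcp [0.5521 0.1918 0.1463]
```

View pics/g.png

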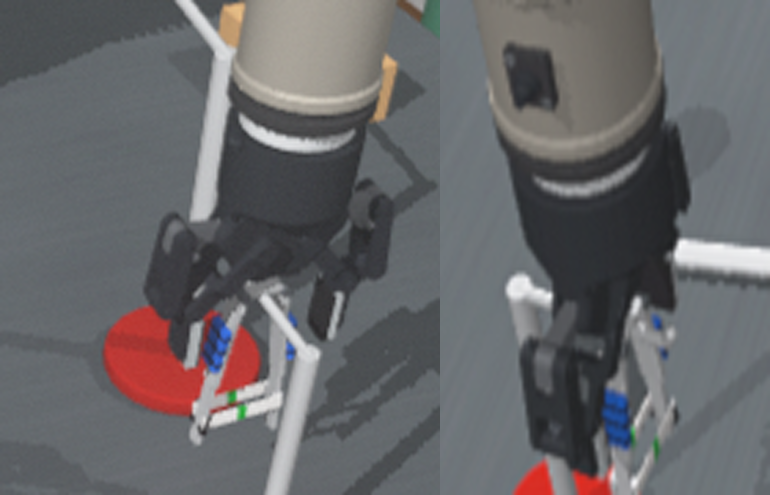

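play_rows(deltas=[[60,[0,0,0],[0,0,0]],[55,[0,0,0],[0,0,0]],[50,[0,0,0],[0,0,0]],[46,[0,0,0],[0,0,0]],[43,[0,0,0],[0,0,0]],[42,[0,0,0],[0,0,0]],[42,[0,0,0],[0,0,0]],[42,[0,0,0],[0,0,0]]], squeeze=30)

```text
clock: 5.05
tcp_pos: [0.5527, 0.1915, 0.1471]
orientation: [-3.14, 0.079, -0.004]
contact_force: [-0.6, -1.5, 6.0]
grip_width: 0.0425
```

```bash
python3 - <<'E'
from h import *
go([.552,.1918,.146],-.05)
E
```

```text
t 5.05 shift [-0.7, -0.2, 1.1] rot [-0.0, -0.002, -0.0] f [-0.6  -1.52  6.05] w 42.5 tcp [0.5527 0.1915 0.1471]
```

play_rows(deltas=[[42,[0,0,-8],[0,0,0]],[42,[0,0,-16],[0,0,0]],[42,[0,0,-24],[0,0,0]],[42,[0,0,-28],[0,0,0]],[42,[0,0,-28],[0,0,0]]])

```text
clock: 5.68
tcp_pos: [0.5528, 0.1916, 0.1754]
orientation: [-3.14, 0.079, -0.005]
contact_force: [-0.6, 0.5, -0.9]
grip_width: 0.0421
```

```bash
python3 - <<'E'
from h import *
go([.49,.1918,.175],-.05)
p,d,K,T=grab("scene");q=grab("side")[0]
a=cv2.resize(p[110:290,350:510],None,fx=2.75,fy=2.75,interpolation=cv2.INTER_CUBIC)
b=cv2.resize(q[220:340,200:300],None,fx=3.3,fy=4.125,interpolation=cv2.INTER_CUBIC)
cv2.imwrite("pics/l.png",np.hstack([a,b])[:,:,::-1])
E
```

```text
t 5.675 shift [-62.7, 2.9, 0.2] rot [-0.0, -0.003, -0.0] f [-0.61  0.5  -0.93] w 42.11 tcp [0.5528 0.1916 0.1754]
```

View pics/l.png

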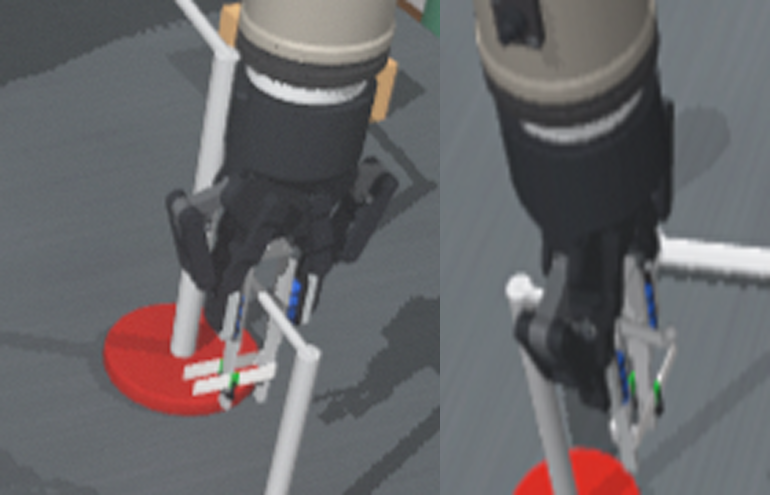

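play_rows(deltas=[[42,[-8,0,0],[0,0.001,0]],[42,[-20,0,0],[0,0,0]],[42,[-34,0,0],[0,0,0]],[42,[-46,0,0],[0,0,0]],[42,[-54,0,0],[0,0,0]],[42,[-57,0,0],[0,0,0]],[42,[-57,0,0],[0,0,0]],[42,[-57,0,0],[0,0,0]]])

```text
clock: 6.78
tcp_pos: [0.496, 0.1942, 0.1748]
orientation: [-3.14, 0.08, -0.004]
contact_force: [0.3, 0.4, -2.2]
grip_width: 0.0421
```

```bash
python3 - <<'E'
from h import *
go([.495,.0,.22],-.05);go([.521,-.167,.22],-.05)
E
```

```text
t 6.775 shift [9.0, 194.0, -45.2] rot [-0.0, -0.002, -0.001] f [ 0.34  0.37 -2.21] w 42.15 tcp [0.496  0.1942 0.1748]
t 6.775 shift [43.4, 359.5, -45.2] rot [-0.0, -0.002, -0.001] f [ 0.34  0.37 -2.21] w 42.15 tcp [0.496  0.1942 0.1748]
```

play_rows(deltas=[[42,[0,8,-10],[0,0,0]],[42,[0,25,-22],[0,0,0]],[42,[0,50,-35],[0,0,0]],[42,[3,80,-45],[0,0,0]],[42,[6,110,-45],[0,0,0]],[42,[9,140,-45],[0,0,0]],[42,[13,170,-45],[0,0,0]],[42,[18,195,-45],[0,0,0]]])

```text
clock: 7.78
tcp_pos: [0.5041, -0.0034, 0.2205]
orientation: [3.14, -0.082, 0.005]
contact_force: [0.9, 1.2, -1.5]
grip_width: 0.0419
```

```bash
python3 - <<'E'
from h import *
go([.521,-.167,.22],-.05)
E
```

```text
t 7.775 shift [25.4, 162.5, 0.6] rot [0.0, -0.003, -0.002] f [ 0.92  1.23 -1.53] w 41.87 tcp [ 0.5041 -0.0034  0.2205]
```

play_rows(deltas=[[42,[4,30,0],[0,0,0]],[42,[9,60,0],[0,0,0]],[42,[14,90,0],[0,0,0]],[42,[18,118,0],[0,0,0]],[42,[22,140,0],[0,0,0]],[42,[25,155,0],[0,-0.003,0]],[42,[25.5,162,0],[0,-0.003,0]],[42,[25.5,162.5,0],[0,-0.003,0]]])

```text
clock: 8.78
tcp_pos: [0.5211, -0.1669, 0.2207]
orientation: [-3.14, 0.082, -0.0]
contact_force: [-0.7, 0.5, 0.1]
grip_width: 0.0417
```

```bash
python3 - <<'E'
from h import *
go([.521,-.167,.146],-.05)
p,d,K,T=grab("scene");w,dw,Kw,Tw=grab("wrist")
u,v=proj(K,T,[.521,-.167,.16]).astype(int);print(u,v)
a=cv2.resize(p[v-20:v+60,u-40:u+40],(400,400),interpolation=cv2.INTER_CUBIC)
q=grab("side")[0]
cv2.imwrite("pics/e.png",np.hstack([a,cv2.resize(w,(400,400))])[:,:,::-1])
E
```

```text
t 8.775 shift [-0.1, 0.1, 74.7] rot [-0.0, -0.0, -0.002] f [-0.68  0.47  0.11] w 41.7 tcp [ 0.5211 -0.1669  0.2207]
230 271
```

View pics/e.png

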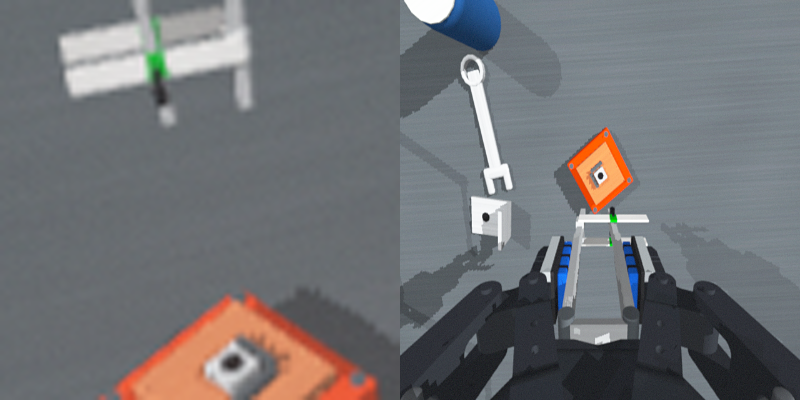

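play_rows(deltas=[[42,[0,0,12],[0,0,0]],[42,[0,0,28],[0,0,0]],[42,[0,0,44],[0,0,0]],[42,[0,0,58],[0,0,0]],[42,[0,0,68],[0,0,0]],[42,[0,0,75],[0,0,0]],[42,[0,0,78],[0,0,0]],[42,[0,0,78],[0,0,0]]])

```text
clock: 9.93
tcp_pos: [0.5213, -0.166, 0.1428]
orientation: [-3.14, 0.08, -0.0]
contact_force: [0.3, -0.3, -0.3]
grip_width: 0.042
```

```bash
python3 - <<'E'
from h import *
go([.521,-.167,.130],-.05)
p,d,K,T=grab("scene");w,dw,Kw,Tw=grab("wrist")
for n,(p,d,K,T) in(("scene",load("scene")),("wrist",load("wrist"))):
    P=pts(d,K,T);X,Y,Z=[P[...,i] for i in range(3)];hsv=cv2.cvtColor(p,cv2.COLOR_RGB2HSV).astype(int)
    near=(d>0)&(abs(X-.52)<.05)&(abs(Y+.167)<.05)
    t=near&(Z>.045)&(Z<.085);q=P[t]
    if len(q):
        print(n,"low pts",len(q),q.min(0).round(4),q.max(0).round(4))
        k,l,st,c=cv2.connectedComponentsWithStats((t&(Z<.083)).astype(np.uint8))
        for i in range(1,k):
            if st[i,4]>3: print(st[i],P[l==i].min(0).round(4),P[l==i].max(0).round(4))
    g=near&(hsv[...,0]>45)&(hsv[...,0]<80)&(hsv[...,1]>100)
    k,l,st,c=cv2.connectedComponentsWithStats(g.astype(np.uint8))
    for i in range(1,k):
        if st[i,4]>3: print("green",st[i],c[i].round(1),P[l==i].min(0).round(4),P[l==i].max(0).round(4),np.median(P[l==i],0).round(4))
    b=near&(hsv[...,2]<60)&(Z>.055)&(Z<.12)
    k,l,st,c=cv2.connectedComponentsWithStats(b.astype(np.uint8))
    for i in range(1,k):
        if st[i,4]>5: print("black",st[i],c[i].round(1),P[l==i].min(0).round(4),P[l==i].max(0).round(4),np.median(P[l==i],0).round(4))
w=load("wrist")[0];p=load("scene")[0]
u,v=proj(load("scene")[2],load("scene")[3],[.521,-.167,.07]).astype(int)
a=cv2.resize(p[v-40:v+40,u-40:u+40],(400,400),interpolation=cv2.INTER_CUBIC)
b=cv2.resize(w[220:320,270:370],(400,400),interpolation=cv2.INTER_CUBIC)
cv2.imwrite("pics/f.png",np.hstack([a,b])[:,:,::-1])
E
```

```text
t 9.925 shift [-0.2, 1.0, 12.8] rot [-0.0, -0.0, -0.001] f [ 0.29 -0.31 -0.34] w 42.02 tcp [ 0.5213 -0.166   0.1428]
scene low pts 17 [ 0.5173 -0.1807  0.0774] [ 0.5247 -0.1532  0.0848]
[243 304   2   3   4] [ 0.5231 -0.1556  0.0778] [ 0.5247 -0.1535  0.0819]
[228 306   3   4   8] [ 0.5173 -0.1807  0.0774] [ 0.5242 -0.1763  0.0826]
green [226 297   4   4  12] [227.2 298.5] [ 0.5249 -0.1816  0.1013] [ 0.5298 -0.177   0.1116] [ 0.5264 -0.1796  0.1083]
wrist low pts 38 [ 0.5195 -0.1759  0.0792] [ 0.5247 -0.1503  0.085 ]
[289 251   7   2  14] [ 0.524  -0.1542  0.0797] [ 0.5247 -0.1508  0.0826]
[332 251   3   7  11] [ 0.5195 -0.1759  0.0792] [ 0.5231 -0.1746  0.0818]
green [335 256  13  11  97] [340.7 261.8] [ 0.5238 -0.1809  0.0926] [ 0.5282 -0.1755  0.1123] [ 0.5266 -0.1779  0.1088]
green [334 285   6  11  41] [336.6 290.3] [ 0.5105 -0.1765  0.1009] [ 0.5146 -0.1744  0.1174] [ 0.5117 -0.1755  0.1094]
black [336 249   7  10  50] [339.7 253.4] [ 0.5248 -0.1797  0.0915] [ 0.5286 -0.1763  0.1071] [ 0.5279 -0.1781  0.0981]
```

View pics/f.png

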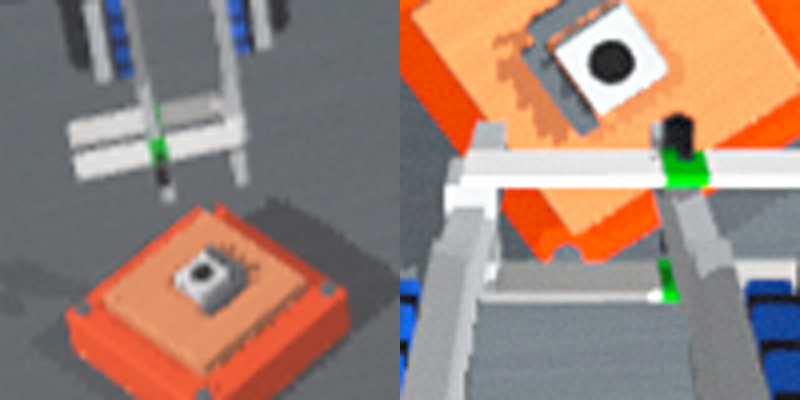

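play_rows(deltas=[[42,[0,0.5,3],[0,0,0]],[42,[0,1,7],[0,0,0]],[42,[0,1.5,10],[0,0,0]],[42,[0,1.5,12],[0,0,0]],[42,[0,1.5,12],[0,0,0]],[42,[0,1.5,12],[0,0,0]],[42,[0,1.5,12],[0,0,0]],[42,[0,1.5,12],[0,0,0]]])

```text
clock: 11.02
tcp_pos: [0.5215, -0.1676, 0.1312]
orientation: [-3.141, 0.08, -0.002]
contact_force: [-0.3, 0.3, -1.6]
grip_width: 0.0422
```

```bash
python3 - <<'E'
from h import *
p,d,K,T=load("wrist");print("nut",onplane(K,T,323,235.5,.0365).round(4))
go([.521,-.167,.130],-.05)
grab("scene");grab("wrist")
for n in("scene","wrist"):
    p,d,K,T=load(n);P=pts(d,K,T);X,Y,Z=[P[...,i] for i in range(3)];hsv=cv2.cvtColor(p,cv2.COLOR_RGB2HSV).astype(int)
    near=(d>0)&(abs(X-.52)<.05)&(abs(Y+.167)<.05)
    for nm,t in dict(tips=near&(Z>.05)&(Z<.072),green=near&(hsv[...,0]>45)&(hsv[...,0]<80)&(hsv[...,1]>100),black=near&(hsv[...,2]<60)&(Z>.055)&(Z<.105),hole=near&(hsv[...,2]<60)&(Z>.025)&(Z<.04)).items():
        k,l,st,c=cv2.connectedComponentsWithStats(t.astype(np.uint8))
        for i in range(1,k):
            if st[i,4]>3: print(n,nm,st[i],c[i].round(1),P[l==i].min(0).round(4),P[l==i].max(0).round(4),np.median(P[l==i],0).round(4))
print(abs(r.get_obs()["qvel"]).max())
E
```

```text
nut [ 0.5202 -0.1704  0.0365]
t 11.025 shift [-0.5, -0.5, 1.2] rot [-0.0, -0.001, -0.001] f [-0.28  0.3  -1.57] w 42.23 tcp [ 0.5215 -0.1676  0.1312]
scene tips [242 308   3   4   6] [243.  309.5] [ 0.5211 -0.1577  0.0668] [ 0.525  -0.1547  0.0708] [ 0.5244 -0.1568  0.0691]
scene tips [228 312   3   3   6] [229.2 312.8] [ 0.5223 -0.182   0.0666] [ 0.5243 -0.1785  0.072 ] [ 0.5235 -0.1802  0.0699]
scene green [226 302   3   4  10] [227.1 303.4] [ 0.5241 -0.1829  0.0906] [ 0.5288 -0.179   0.1019] [ 0.5273 -0.1812  0.0964]
wrist tips [288 251   8   3  20] [291.9 252. ] [ 0.524  -0.1558  0.0681] [ 0.5247 -0.1519  0.0719] [ 0.5244 -0.154   0.0707]
wrist tips [332 251   3   7  12] [332.7 253.1] [ 0.5197 -0.1774  0.0682] [ 0.5234 -0.1762  0.0719] [ 0.5227 -0.1763  0.0686]
wrist green [335 256  13  11  97] [340.7 261.9] [ 0.5232 -0.1825  0.0788] [ 0.5283 -0.177   0.1012] [ 0.5266 -0.1793  0.0973]
wrist green [335 285   5  11  38] [336.7 290.5] [ 0.5101 -0.178   0.0897] [ 0.5147 -0.176   0.1062] [ 0.5118 -0.177   0.0978]
wrist black [336 249   7  10  52] [339.6 253.3] [ 0.5249 -0.1812  0.0804] [ 0.5285 -0.1779  0.0949] [ 0.528  -0.1795  0.0857]
wrist hole [316 236  10  10  81] [320.5 240.2] [ 0.5171 -0.1731  0.0344] [ 0.5234 -0.1672  0.0376] [ 0.5205 -0.1699  0.0363]
0.0018831945290407339
```

```bash
python3 -c "from bench import r;print(r.hand_in())"
```

```text
the job is handed in; nothing more can be done
None
```

I gripped the tongs by their blue pads on the smaller stand, lifted them 28 mm, drew them about 57 mm along −x past the lip, and carried them over the nut. The job was handed in at about 11 s with the tongs still held in mid-air. No verdict was reported.

**Last checks before hand-in**
- **Tip gap:** about 20.4 mm from the wrist camera, with the pointer about 0.2 mm from the middle of the green band. The finger opening was 42.2 mm.
- **Position:** the tips were about 30 mm above the nut top and 4–5 mm off its centre sideways.
- **Stillness:** joint speeds were below 0.002 rad/s, and the tool was upright to within about 0.001 rad. I did not measure the tilt of the tongs themselves. The force reading showed no contact beyond the tongs' weight.
- **Nut and bystanders:** nothing touched the nut on the way. I did not re-measure the bracket, spanner and can at the end, but the path kept clear of them.

**Disagreements**
- The scene and wrist cameras differed by 2–3 mm on the tips.
- The nut's y position was −0.166 from the side camera, −0.169 from the scene camera and −0.170 from the wrist camera. All of these are well inside the 20 mm tolerance.
- The black pointer was too small to measure in the last scene picture, so that reading comes from the wrist camera alone.

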